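# Take the washing machine's lint trap apart for cleaning

## Task

Take the lint trap apart for cleaning: first lift the blue cap off and set it on the black rubber mat, rim down, then lift the orange lint basket out of the white housing and stand it upright in the steel tray. Keep the basket upright so that no lint spills, set both parts down gently without dropping them, and leave everything else where it is.

Things in the scene. Friction and masses are not known exactly. Their poses are not given: they have to be found in the camera images.
- housing: white round lint-trap pot fixed to the table on a dark 150 x 100 mm foot plate. Origin: centre of its underside, on the table; z up. Outside 114 mm across, bore 106 mm, rim at 105 mm, inner floor at 13 mm. A grey collar, 136 mm across, top at 88 mm, carries the cap's skirt. Hose stubs reach 86 mm out along +x and -x, 45 mm up.
- cap: blue cap, an upside-down cup, 132 mm across, 57 mm high, on the housing's collar, covering the basket. Origin: centre of its lower edge; z up. A white grip bar on top, 70 mm along the cap's x, 14 mm thick (y), from 57 to 93 mm above the origin: pinch it from above across y. About 0.18 kg. Loose; lifts straight off; must rise 50 mm to clear the basket's handle. Yaw random.
- basket: orange mesh cup, 90 mm across, 85 mm high, loose on the housing's floor. Origin: centre of its underside; z up. A bar handle spans the mouth: 83 mm along the basket's x, 12 mm thick (y), 14 mm high, middle at 115 mm, open below, a post at each end: pinch it from above across y. About 0.16 kg. 8 mm play all round; must rise 95 mm to clear the housing. Yaw random.
- mat: black ribbed rubber mat, 210 x 210 x 4 mm, fixed flat on the table. Origin: centre of its underside, on the table; sides along its x and y. It and the tray stand on either side of the housing and may swap places.
- tray: square steel tray, 210 x 210 mm outside, 28 mm high, walls and floor 4 mm thick, fixed on the table, open on top. Origin: centre of its underside, on the table; sides along its x and y.
- brush: green-handled cleaning brush, 180 mm long, lying beyond the housing; leave it. Origin: its underside.
- dosing_cup: clear dosing cup, 64 mm across, 60 mm high; leave it. Origin: centre of its underside.
- softener: red bottle with a blue cap, 72 mm across, 200 mm high; leave it. Origin: centre of its underside.
- tablet_jar: green jar with a white lid, 84 mm across, 120 mm high; leave it. Origin: centre of its underside.
- seal: black sealing ring, 100 mm across, 8 mm thick, lying flat at the left side of the table; leave it. Origin: centre of its underside.
- carton: green powder carton, 70 x 150 x 170 mm, standing at the right side of the table; leave it. Origin: centre of its underside.
Mind the look-alikes: they are no part of the job. What is shaped like the cap but yellow is not meant.

How it is judged:
By the outcome, as a careful person would: the job done as asked, in the order asked, and still so for the second after the job is handed in, with the robot touching nothing.
It also fails if it takes over 54 s, if anything falls off the work surface, if the arm or the gripper's body presses on something with over 40 N, if the wrist force passes 120 N, or if a joint passes its speed limit or range.

## Robot

A 6-joint arm with a two-finger parallel gripper is mounted at the origin on the work surface. World frame = base frame: x ahead of the robot, y to its left, z up, the work surface at z = 0. Lengths are in mm, angles in rad, forces in N, time in s.
With the tool pointing down it reaches from about 300 to 775 mm from the base axis. Payload 14.6 kg.
Tool frame: the origin (TCP) lies between the finger pads; the fingertips stand 25 mm ahead of it and the grasp point (between the pads) lies 6 mm ahead of it; z points along the fingers, y is the line along which they close (so a half turn about z gives the same grasp; the last joint's range is limited). The gripper opens to 94 mm and grips with 3 to 60 N. Pads are 16 mm wide; open, the fingers measure 119 mm over their backs; the gripper's body (75 mm by 177 mm) begins 78 mm behind the grasp point.
Start: joints at [-0.067, 0.3, 1.521, -0, 1.321, -0.067], TCP at [549.99, -0.002, 230.446] pointing down, gripper open.
Joint ranges: [-3.03, 3.03], [-0.79, 2.21], [0.23, 2.52], [-1.04, 4.18], [0, 3.07], [-2.55, 2.55]. Speed limits (rad/s): [2.22, 2.22, 2.57, 3.14, 3.14, 3.14].

## Interface

Orientations are given as [roll, pitch, yaw] about the fixed x, y, z axes, in that order (R = Rz(yaw) Ry(pitch) Rx(roll)).
In Python, from cell import manip gives the robot as it stands. The module is installed in compiled form; this text tells all that it offers.
- The arm moves only by the tool step_arm, never from a script. Its argument "series" is one flat list of numbers, 5 for each row, row after row: the shift along the world's x, y, z in mm, then the turn about the world's z in rad, then the closure, from 0 (fully open) to 1 (shut). In form: [dx, dy, dz, spin, jaw, dx, dy, dz, spin, jaw, ...]. A call has 1 to 20 rows; each row shifts and turns the commanded pose from where the row before left it; what a row does not reach is not made up. A row lasts 1/8 s, in which the tool goes at most 62.5 mm and 10.7 degrees, less where a joint would pass 70% of its speed; a pose out of reach is approached as far as the arm can. A call is refused whole if a number of a shift passes 62.5 or a number of a turn 0.188, either way. A call with a gripper value outside its range is refused whole. The fingers move at their own pace and stop on an object; "squeeze" is the grip in N (left out, the last holds). Time passes only in rows, so rows that do not move let the fingers close. It gives the time, the measured TCP pose, the force, the opening and the grip force at its end, in the units of the state.
- manip.read_state(): the state, without advancing time (a new reading comes with each control period).
- manip.camera(name): name is "scene" or "side" or "wrist"; returns (picture, depth): 420x560x3 uint8, blue, green, red; 420x560 float32, mm along the optical axis (not along the pixel's ray), 0 where there is no reading.
- manip.camera_info(name): a dict with "fovy" (degrees; the focal length in pixels is half the picture's height over the tangent of half this angle, whatever the lens; pixels are square), "cx", "cy" (the principal point, pixels), "eye" and "orientation" of the camera in the world. Camera axes: x right, y down, z forward; pixel columns grow to the right and rows downward; lengths in mm; the calibration is good to about 2 mm. A picture is of the moment at which its call begins: read the wrist's pose just before it. camera_info takes no time and is no camera call; for the wrist camera it gives the pose at the moment of the call.
- manip.sign_off(): hands the job in; it is judged then, once.
The state is a dict: "clock": time; "joints": joint angles; "qd": joint speeds; "effort": joint torques, N m; "eef_pos": TCP position; "eef_rot": TCP orientation; "wrist_force": force on the tool from outside, world axes, zero at the start; "moment": the same for the moment, N m; "finger_gap": finger opening in mm; "finger_force": force on a finger pad.
Only numpy, scipy, OpenCV 4.12 (cv2) and the standard library are available. Lean on these libraries where they do the work, as an engineer would, in place of code of your own. Each camera call takes 0.05 s, during which the arm holds its last target. There are 200 camera calls.

## Working session

There is one attempt and no reset: what is moved stays moved. The work goes in short steps, Python scripts to look and compute and a tool call to move; the robot and the scene stay as the last step left them, time stands still between calls to the robot, and variables do not carry over. Pictures are saved under pics/ and viewed, at most 10 in all, crops included, and the job is handed in when it is done.

Besides the shell and the picture viewer there is one more tool, called after "Emit:" as a command line: name --argument value ..., lists and objects as JSON in quotes. step_arm: Moves the arm, as the interface text tells. Its arguments: {"type":"object","properties":{"series":{"type":"array"},"squeeze":{"type":"number"}},"required":["series"]}

```bash
mkdir -p pics; cat > h.py <<'E'
from cell import manip
import numpy as np, cv2
from scipy.spatial.transform import Rotation as R
def cam(name):
    i=manip.camera_info(name); p,d=manip.camera(name); return p,d,i
def rot(i):
    o=np.array(i["orientation"],float)
    return o if o.shape==(3,3) else R.from_euler('xyz',o).as_matrix()
def pts(d,i):
    f=d.shape[0]/2/np.tan(np.radians(i["fovy"])/2)
    v,u=np.mgrid[:d.shape[0],:d.shape[1]]
    c=np.stack([(u-i["cx"])/f*d,(v-i["cy"])/f*d,d],-1)
    return c@rot(i).T+np.array(i["eye"])
E
python3 - <<'E'
from h import *
for n in("scene","side"):
    p,d,i=cam(n); print(n,i); cv2.imwrite(f"pics/{n}0.png",p); np.savez(f"{n}0.npz",p=p,d=d,w=pts(d,i))
print(manip.read_state())
E
```

```text
scene {'fovy': 43.94309368619944, 'cx': 271.21089068643346, 'cy': 210.80811496137153, 'eye': array([1146.0173916 ,  908.61392941, 1195.70689147]), 'orientation': array([-2.33171691, -0.0175516 ,  2.53985063])}
side {'fovy': 45.3003540806151, 'cx': 285.3203782760718, 'cy': 211.12842284533983, 'eye': array([  982.75355034, -1314.69455083,  1009.60741376]), 'orientation': array([-2.14959888, -0.01230215,  0.37615494])}
{'clock': 0.1, 'joints': array([-6.66061018e-02,  3.00391119e-01,  1.52150654e+00,  5.34769302e-06,
        1.32067308e+00, -6.65911453e-02]), 'qd': array([-0.00191105, -0.00133953, -0.00206445, -0.00077767, -0.00019847,
       -0.00015485]), 'effort': array([ 1.84928511e-03, -5.32644153e+01, -3.53284299e+01,  7.10431044e-02,
        2.34944851e-02, -7.30603051e-05]), 'eef_pos': array([5.49801226e+02, 8.24528350e-03, 2.29961715e+02]), 'eef_rot': array([-3.14061708e+00, -7.02521358e-05,  1.57078001e+00]), 'wrist_force': array([0.4913321 , 0.92306466, 0.56755901]), 'moment': array([-0.01132271, -0.00080745, -0.00957253]), 'finger_force': 0.0, 'finger_gap': 93.86122411081168}
```

View pics/scene0.png

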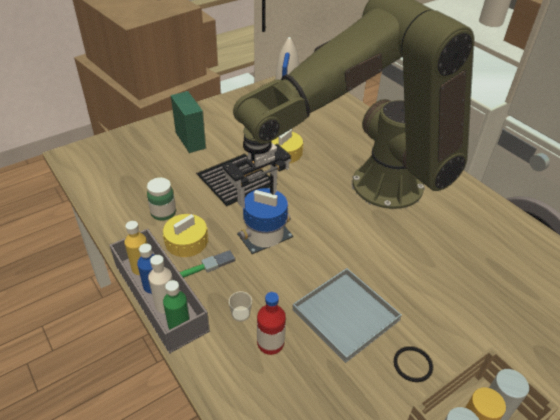

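View pics/side0.png

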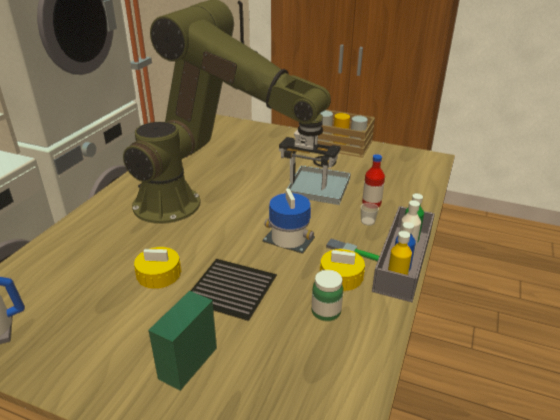

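The scene view shows the blue cap on the white housing at (266,210). Its yellow look-alikes are at (185,235) and (287,147), the blue bottle at (147,268) and the softener cap at (271,299). Only the one at (266,210) is blue, sits on the housing and has a grip bar. The mat is at (240,178) and the tray at (347,313). In the side view these are the cap (290,210), mat (233,287) and tray (320,184).

```bash
cat > m.py <<'E'
from h import *
S=np.load("scene0.npz");T=np.load("side0.npz")
def near(z,c,r): 
    w=z["w"]; return (np.hypot(w[...,0]-c[0],w[...,1]-c[1])<r)&(z["d"]>0)
for n,z,px in(("scene",S,(240,178)),("side",T,(233,287)),("scene",S,(347,313)),("side",T,(320,184)),("scene",S,(266,222)),("side",T,(290,205))):
    print(n,px,z["w"][px[1],px[0]].round())
for n,z,lo,hi in(("scene",S,(225,185),(310,245)),("side",T,(260,180),(320,240))):
    hsv=cv2.cvtColor(z["p"],cv2.COLOR_BGR2HSV); m=np.zeros(z["d"].shape,bool); m[lo[1]:hi[1],lo[0]:hi[0]]=1
    w=z["w"]
    b=m&(hsv[...,0]>100)&(hsv[...,0]<125)&(hsv[...,1]>120)
    q=w[b]; top=q[(q[:,2]>135)&(q[:,2]<155)]; print(n,"blue",len(q),"z",np.percentile(q[:,2],[2,50,98]).round(),"top circle",cv2.minEnclosingCircle(top[:,:2].astype(np.float32)))
    g=m&(hsv[...,1]<70)&(w[...,2]>170)&(w[...,2]<190); q=w[g]
    print(" bar",len(q), q.mean(0).round(1), cv2.minAreaRect(q[:,:2].astype(np.float32)),q[:,2].max())
    w0=w.reshape(-1,3)
# mat: dark and tray: grey, from depth
for n,z in(("scene",S),("side",T)):
    w=z["w"]; hsv=cv2.cvtColor(z["p"],cv2.COLOR_BGR2HSV)
    for nm,m in(("mat",(hsv[...,2]<60)&(w[...,2]<12)&(w[...,2]>-5)),("tray",(hsv[...,1]<70)&(hsv[...,2]>70)&(w[...,2]<35)&(w[...,2]>-6))):
        m=m&(w[...,0]>250)&(w[...,0]<850)&(abs(w[...,1])<450)&(z["d"]>0)
        k=cv2.morphologyEx(m.astype(np.uint8),cv2.MORPH_CLOSE,np.ones((5,5)))
        N,L,st,_=cv2.connectedComponentsWithStats(k)
        for j in range(1,N):
            if st[j,4]>700:
                q=w[(L==j)&m]; r=cv2.minAreaRect(q[:,:2].astype(np.float32)); print(n,nm,st[j],r,np.percentile(q[:,2],[5,50,95]).round())
p=cv2.resize(S["p"][130:340,160:400],None,fx=2.5,fy=2.5,interpolation=2); cv2.imwrite("pics/crop1.png",p)
E
python3 m.py
```

```text
scene (240, 178) [625.  36. 343.]
side (233, 287) [ 437. -322.    5.]
scene (347, 313) [478. 342.   6.]
side (320, 184) [482. 365.  -0.]
scene (266, 222) [538.  30. 134.]
side (290, 205) [514. -59. 157.]
scene blue 1222 z [ 93. 144. 151.] top circle ((504.9631042480469, -29.787567138671875), 69.97711181640625)
 bar 142 [503.1 -26.9 179. ] ((502.2820739746094, -28.051803588867188), (17.4301700592041, 68.78643798828125), 36.67095947265625) 187.32036892393137
side blue 1090 z [ 96. 142. 148.] top circle ((503.03662109375, -33.08433151245117), 69.4975357055664)
 bar 66 [504.4 -36.9 178.5] ((501.2679748535156, -32.36833953857422), (12.578313827514648, 77.46244812011719), 37.09633255004883) 183.75221647115075
scene mat [198 155  48  51 819] ((434.18646240234375, -318.5000305175781), (209.24667358398438, 200.48023986816406), 89.91015625) [ 0.  5. 10.]
scene tray [ 292  268  110   94 5527] ((473.833984375, 332.80755615234375), (235.51416015625, 230.24244689941406), 4.189094066619873) [ 1.  6. 28.]
side mat [ 191  260   85   60 2898] ((429.6998291015625, -321.8476867675781), (207.89065551757812, 210.52783203125), 0.9428765773773193) [-0.  3.  7.]
side tray [ 287  166   63   42 1567] ((478.43621826171875, 321.7274475097656), (227.35589599609375, 272.7915954589844), 3.9757909774780273) [-1.  5. 27.]
side tray [ 193  262   78   52 2332] ((428.4947204589844, -318.06549072265625), (193.1322784423828, 180.11033630371094), 1.6685830354690552) [-0.  3.  7.]
```

View pics/crop1.png

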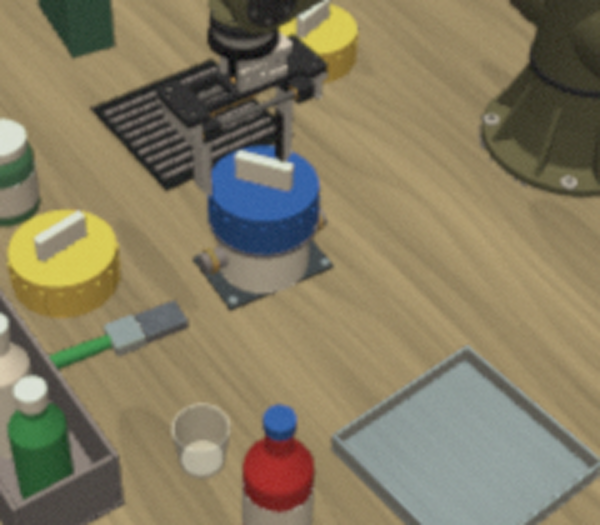

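The crop confirms it: the only blue cap with a bar is on the white housing, and the other two are yellow. The cap is at about (503,-31) with the bar's long axis near 127°, so I'll close the fingers along 37°. I'll move above it and take a wrist look.

Emit:
step_arm --series '[-12,-8,0,0.16,0,-12,-8,0,0.16,0,-12,-8,0,0.16,0,-11,-7,0,0.16,0,0,0,0,0,0,0,0,0,0,0]' --squeeze 25

```text
clock: 0.85
eef_pos: [503.3, -30.8, 230.4]
eef_rot: [3.142, -0.0, 2.207]
wrist_force: [-0.3, -0.2, -0.7]
finger_gap: 94.0
finger_force: 0.0
```

```bash
cat > w.py <<'E'
from h import *
import sys
n=sys.argv[1]; s=manip.read_state(); p,d,i=cam("wrist"); w=pts(d,i)
cv2.imwrite(f"pics/{n}.png",p); np.savez(n+".npz",p=p,d=d,w=w)
Rm=R.from_euler('xyz',s["eef_rot"]).as_matrix()
print("tcp",s["eef_pos"].round(1),"closing deg",np.degrees(np.arctan2(Rm[1,1],Rm[0,1])).round(1),"eye",i["eye"].round())
E
python3 w.py w1; python3 - <<'E'
from h import *
z=np.load("w1.npz");w=z["w"];hsv=cv2.cvtColor(z["p"],cv2.COLOR_BGR2HSV)
g=(hsv[...,1]<70)&(hsv[...,2]>120)&(w[...,2]>172)&(w[...,2]<190)&(np.hypot(w[...,0]-503,w[...,1]+31)<60)&(z["d"]>0)
q=w[g];print(len(q),q.mean(0),cv2.minAreaRect(q[:,:2].astype(np.float32)))
for n in("scene0","side0"):
    z=np.load(n+".npz");w=z["w"];hsv=cv2.cvtColor(z["p"],cv2.COLOR_BGR2HSV)
    H=hsv[...,0]
    for nm,m in(("red",((H<8)|(H>172))&(hsv[...,1]>150)),("carton/green",(H>65)&(H<90)&(hsv[...,1]>90))):
        m=(m&(w[...,2]>20)&(w[...,2]<260)).astype(np.uint8); N,L,st,_=cv2.connectedComponentsWithStats(m)
        for j in range(1,N):
            if st[j,4]>80: q=w[L==j]; print(n,nm,st[j,:2],q.min(0).round(),q.max(0).round())
E
```

```text
tcp [503.3 -30.8 230.4] closing deg 36.5 eye [465.  22. 385.]
2471 [500.80589409 -28.49444309 181.39523393] ((501.58172607421875, -29.608741760253906), (13.992681503295898, 69.18839263916016), 35.64799118041992)
scene0 red [257 305] [678. 273.  96.] [741. 336. 184.]
scene0 carton/green [172  92] [ 418. -680.  136.] [ 500. -528.  179.]
side0 red [365 162] [675. 255.  98.] [741. 309. 186.]
side0 carton/green [150 292] [ 416. -691.  163.] [ 500. -537.  175.]
```

View pics/w1.png

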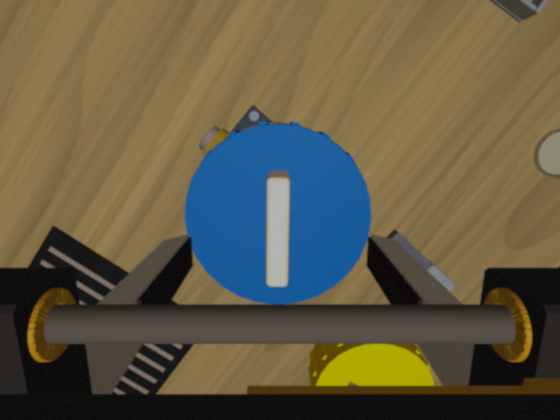

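The wrist view shows the white bar at (278,230), centred between the fingers. It measures 14 x 69 mm at z 181, as it should. I'll shift (-2,+1), descend 53 mm and grip.

Emit:
step_arm --series '[-2,1,-18,-0.015,0,0,0,-18,0,0,0,0,-17,0,0.3,0,0,0,0,0.6,0,0,0,0,0.8,0,0,0,0,1,0,0,0,0,1,0,0,0,0,1,0,0,0,0,1,0,0,0,0,1]' --squeeze 25

```text
clock: 2.15
eef_pos: [501.0, -30.0, 177.4]
eef_rot: [-3.142, -0.0, 2.196]
wrist_force: [0.7, 0.6, 0.0]
finger_gap: 17.7
finger_force: 0.0
```

Emit:
step_arm --series '[0,0,0,0,1,0,0,0,0,1,0,0,0,0,1]'

```text
clock: 2.52
eef_pos: [501.0, -30.0, 177.5]
eef_rot: [-3.142, -0.0, 2.196]
wrist_force: [0.9, 0.2, 0.5]
finger_gap: 14.0
finger_force: 25.0
```

Emit:
step_arm --series '[0,0,8,0,1,0,0,16,0,1,0,0,24,0,1,0,0,24,0,1,0,0,12,0,1,-3,-13,0,0,1,-7,-28,0,0,1,-7,-30,0,0,1,-7,-30,0,0,1,-7,-30,0,0,1,-7,-30,0,0,1,-7,-30,0,0,1,-7,-30,0,0,1,-7,-28,0,0,1,-6,-25,0,0,1,-5,-16,0,0,1,0,0,0,0,1,0,0,0,0,1]'

```text
clock: 4.78
eef_pos: [431.1, -319.5, 261.3]
eef_rot: [3.142, -0.0, 2.196]
wrist_force: [-0.3, 0.3, -1.4]
finger_gap: 13.6
finger_force: 25.0
```

```bash
python3 - <<'E'
from h import *
p,d,i=cam("scene");q,e,j=cam("side");cv2.imwrite("pics/c2.png",np.hstack([p[60:360,100:480],q[60:360,60:440]]))
np.savez("scene1.npz",p=p,d=d,w=pts(d,i));np.savez("side1.npz",p=q,d=e,w=pts(e,j))
for p,d,i in((p,d,i),(q,e,j)):
    w=pts(d,i);h=cv2.cvtColor(p,cv2.COLOR_BGR2HSV)
    b=(h[...,0]>100)&(h[...,0]<125)&(h[...,1]>120)&(np.hypot(w[...,0]-431,w[...,1]+320)<90)&(w[...,2]>100)
    c=w[b];print("cap",len(c),c.min(0).round(),c.max(0).round())
    b=(h[...,0]>4)&(h[...,0]<18)&(h[...,1]>150)&(np.hypot(w[...,0]-502,w[...,1]+30)<60)&(w[...,2]>90)&(w[...,2]<150)
    c=w[b];print("basket",len(c),c.mean(0).round(),c.max(0).round())
    t=c[c[:,2]>110]
    if len(t)>5:print("handle",len(t),t.mean(0),cv2.minAreaRect(t[:,:2].astype(np.float32)))
E
```

```text
cap 952 [ 368. -379.  174.] [ 499. -248.  236.]
basket 181 [505. -28. 123.] [544.  11. 143.]
handle 136 [504.44094435 -28.06409047 131.10148288] ((502.566650390625, -27.248584747314453), (17.13812255859375, 78.16712188720703), 64.15605163574219)
cap 1514 [ 368. -389.  173.] [ 501. -257.  251.]
basket 190 [500. -32. 118.] [544.  15. 140.]
handle 125 [503.47770575 -35.37927638 128.50118321] ((501.9401550292969, -32.267112731933594), (17.992576599121094, 84.32882690429688), 62.70975875854492)
```

View pics/c2.png

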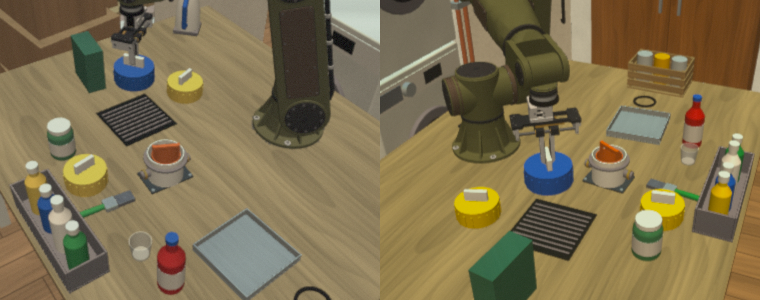

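The cap hangs level in the gripper over the mat and the orange basket is exposed in the housing. Lower the cap.

Emit:
step_arm --series '[0,0,-12,0,1,0,0,-26,0,1,0,0,-30,0,1,0,0,-30,0,1,0,0,-26,0,1,0,0,-18,0,1,0,0,-10,0,1,0,0,-6,0,1,0,0,-4,0,1,0,0,-3,0,1,0,0,0,0,1,0,0,0,0,1]'

```text
clock: 6.38
eef_pos: [431.1, -320.1, 96.7]
eef_rot: [3.141, 0.0, 2.196]
wrist_force: [0.3, -0.0, -1.8]
finger_gap: 13.9
finger_force: 25.0
```

Emit:
step_arm --series '[0,0,-1,0,1,0,0,-1,0,1,0,0,0,0,1]'

```text
clock: 6.75
eef_pos: [431.0, -320.0, 94.4]
eef_rot: [-3.142, -0.0, 2.196]
wrist_force: [0.1, 0.1, -1.7]
finger_gap: 14.0
finger_force: 25.0
```

Emit:
step_arm --series '[0,0,-0.6,0,1,0,0,0,0,1]'

```text
clock: 7.0
eef_pos: [431.0, -320.0, 93.8]
eef_rot: [-3.142, -0.0, 2.196]
wrist_force: [0.1, -0.5, -1.8]
finger_gap: 13.8
finger_force: 25.0
```

Emit:
step_arm --series '[0,0,-0.5,0,1,0,0,0,0,1]'

```text
clock: 7.25
eef_pos: [431.0, -320.1, 93.5]
eef_rot: [3.142, 0.0, 2.196]
wrist_force: [-0.8, -0.8, 0.8]
finger_gap: 13.5
finger_force: 25.0
```

Contact: the force went from -1.8 to +0.8 N. Release, rise, and go above the basket with the closing line turned to about 63.5° (+0.48 rad).

Emit:
step_arm --series '[0,0,0,0,0.85,0,0,0,0,0.6,0,0,0,0,0.3,0,0,0,0,0,0,0,0,0,0,0,0,0,0,0,0,0,10,0,0,0,0,25,0,0,0,0,40,0,0,0,0,40,0,0,0,0,25,0,0]'

```text
clock: 8.62
eef_pos: [431.2, -320.1, 236.2]
eef_rot: [3.141, 0.003, 2.196]
wrist_force: [-0.6, 0.6, -0.5]
finger_gap: 94.0
finger_force: 0.0
```

Emit:
step_arm --series '[4,15,0,0.06,0,7,30,0,0.06,0,7,30,0,0.06,0,9,35,0,0.06,0,9,35,0,0.06,0,9,35,0,0.06,0,9,35,0,0.06,0,9,35,0,0.06,0,5,25,0,0,0,3,15,0,0,0,0,0,0,0,0,0,0,0,0,0]'

```text
clock: 10.12
eef_pos: [501.8, -30.5, 233.1]
eef_rot: [-3.141, -0.0, 2.676]
wrist_force: [-0.2, 0.3, 0.2]
finger_gap: 94.3
finger_force: 0.0
```

```bash
python3 w.py w2; python3 - <<'E'
from h import *
z=np.load("w2.npz");w=z["w"];h=cv2.cvtColor(z["p"],cv2.COLOR_BGR2HSV)
b=(h[...,0]>3)&(h[...,0]<20)&(h[...,1]>140)&(np.hypot(w[...,0]-502,w[...,1]+30)<60)&(w[...,2]>124)&(w[...,2]<150)
c=w[b];print(len(c),np.percentile(c[:,2],[5,50,95]),cv2.minAreaRect(c[:,:2].astype(np.float32)))
p,d,i=cam("scene");W=pts(d,i);hh=cv2.cvtColor(p,cv2.COLOR_BGR2HSV)
b=(hh[...,0]>100)&(hh[...,0]<125)&(hh[...,1]>120)&(np.hypot(W[...,0]-431,W[...,1]+320)<90)
c=W[b];print("cap",c.min(0).round(),c.max(0).round(),np.median(c[:,2]))
cv2.imwrite("pics/c3.png",np.hstack([cv2.resize(z["p"],(400,300)),p[60:360,130:530]]))
E
```

```text
tcp [501.8 -30.5 233.1] closing deg 63.3 eye [444.  -1. 388.]
1762 [133.39284561 135.57665155 136.78584354] ((499.6050109863281, -29.883289337158203), (11.736230850219727, 82.8346176147461), 63.590721130371094)
cap [ 366. -382.    0.] [ 499. -246.   72.] 58.20657177796306
```

View pics/c3.png

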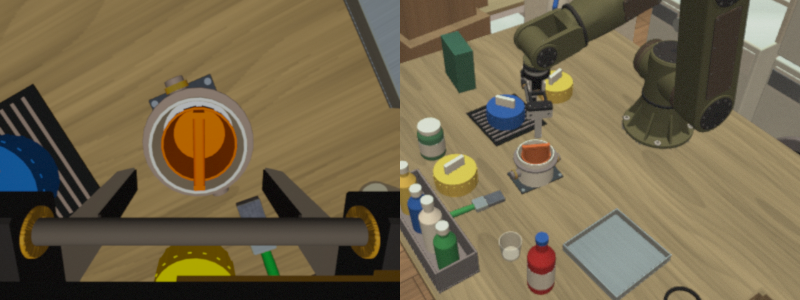

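In the wrist view the handle runs at (198,150) of the left half, 11.7 x 82.8 mm with its top at z 135.6, which matches. The cap sits on the mat, rim down. I'll shift -2 in x, descend 98 mm and grip.

Emit:
step_arm --series '[-2,0.5,-15,0,0,0,0,-25,0,0,0,0,-28,0,0,0,0,-20,0,0.2,0,0,-10,0,0.4,0,0,0,0,0.6,0,0,0,0,0.8,0,0,0,0,1,0,0,0,0,1,0,0,0,0,1,0,0,0,0,1,0,0,0,0,1,0,0,0,0,1]' --squeeze 25

```text
clock: 11.85
eef_pos: [499.9, -29.5, 135.3]
eef_rot: [-3.142, -0.0, 2.676]
wrist_force: [-0.6, 0.3, -0.7]
finger_gap: 11.6
finger_force: 25.0
```

Emit:
step_arm --series '[0,0,4,0,1,0,0,8,0,1,0,0,12,0,1,0,0,16,0,1,0,0,20,0,1,0,0,20,0,1,0,0,20,0,1,0,0,15,0,1,0,0,10,0,1,0,0,0,0,1]'

```text
clock: 13.1
eef_pos: [500.1, -29.5, 260.8]
eef_rot: [3.141, 0.001, 2.676]
wrist_force: [-0.5, 0.2, -1.9]
finger_gap: 11.9
finger_force: 25.0
```

```bash
python3 - <<'E'
from h import *
p,d,i=cam("scene");q,e,j=cam("side")
for p,d,i in((p,d,i),(q,e,j)):
    w=pts(d,i);h=cv2.cvtColor(p,cv2.COLOR_BGR2HSV)
    b=(h[...,0]>3)&(h[...,0]<20)&(h[...,1]>150)&(np.hypot(w[...,0]-500,w[...,1]+30)<70)&(w[...,2]>110)
    c=w[b];print("basket",len(c),c.min(0).round(),c.max(0).round())
    t=(h[...,1]<80)&(h[...,2]>70)&(w[...,2]>19)&(w[...,2]<32)&(abs(w[...,0]-476)<150)&(abs(w[...,1]-328)<150)
    c=w[t]; print("tray rim",len(c),np.percentile(c,[2,98],axis=0).round())
E
```

```text
basket 889 [455. -75. 138.] [546.  18. 266.]
tray rim 743 [[373. 233.  19.]
 [594. 452.  32.]]
basket 864 [458. -87. 140.] [548.  23. 533.]
tray rim 241 [[377. 231.  19.]
 [595. 451.  30.]]
```

The basket is clear of the housing, with its base at z≈138. Carry it to the tray centre at about (477,331).

Emit:
step_arm --series '[-1,8,0,0,1,-1,16,0,0,1,-2,24,0,0,1,-2,30,0,0,1,-2,32,0,0,1,-2,34,0,0,1,-2,34,0,0,1,-2,34,0,0,1,-2,34,0,0,1,-2,32,0,0,1,-2,30,0,0,1,-2,24,0,0,1,-1,16,0,0,1,0,8,0,0,1,0,4,0,0,1,0,0,0,0,1,0,0,0,0,1]'

```text
clock: 15.32
eef_pos: [477.2, 330.0, 260.4]
eef_rot: [3.142, 0.0, 2.675]
wrist_force: [-0.1, 0.7, -1.0]
finger_gap: 11.8
finger_force: 25.0
```

```bash
python3 - <<'E'
from h import *
p,d,i=cam("scene");q,e,j=cam("side");a=[]
for p,d,i in((p,d,i),(q,e,j)):
    w=pts(d,i);h=cv2.cvtColor(p,cv2.COLOR_BGR2HSV)
    b=(h[...,0]>3)&(h[...,0]<20)&(h[...,1]>150)&(np.hypot(w[...,0]-477,w[...,1]-331)<75)&(w[...,2]>110)&(w[...,2]<280)
    c=w[b];print("basket",len(c),c.min(0).round(),c.max(0).round())
    v,u=np.nonzero(b);v,u=int(v.mean()),int(u.mean());y=min(max(v-120,0),140);x=min(max(u-200,0),160);a.append(p[y:y+280,x:x+400])
cv2.imwrite("pics/c4.png",np.hstack(a))
E
```

```text
basket 1038 [431. 287. 140.] [525. 376. 265.]
basket 648 [433. 276. 134.] [523. 377. 264.]
```

View pics/c4.png

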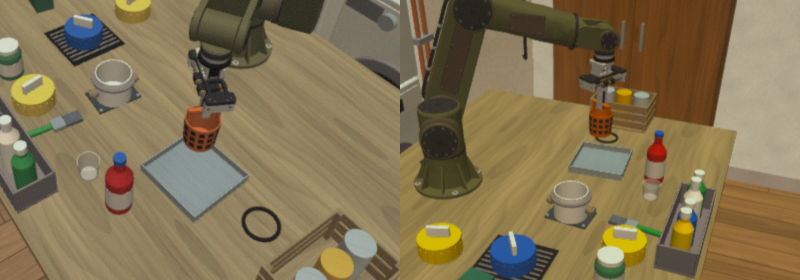

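The basket hangs upright above the tray at (202,130) in the left half, and the empty housing is at (113,85). By the geometry the floor is 134 mm down.

Emit:
step_arm --series '[0,0,-8,0,1,0,0,-18,0,1,0,0,-25,0,1,0,0,-25,0,1,0,0,-20,0,1,0,0,-14,0,1,0,0,-9,0,1,0,0,-6,0,1,0,0,-4,0,1,0,0,-2,0,1,0,0,-1,0,1,0,0,0,0,1,0,0,0,0,1]'

```text
clock: 17.05
eef_pos: [477.1, 330.5, 128.5]
eef_rot: [3.141, 0.0, 2.676]
wrist_force: [-0.2, 0.6, -0.9]
finger_gap: 11.8
finger_force: 25.0
```

Emit:
step_arm --series '[0,0,-0.7,0,1,0,0,-0.3,0,1,0,0,0,0,1]'

```text
clock: 17.42
eef_pos: [477.0, 330.5, 127.3]
eef_rot: [-3.142, -0.0, 2.676]
wrist_force: [0.7, -0.1, -1.4]
finger_gap: 11.9
finger_force: 25.0
```

Emit:
step_arm --series '[0,0,-0.6,0,1,0,0,0,0,1]'

```text
clock: 17.68
eef_pos: [477.0, 330.5, 126.7]
eef_rot: [-3.142, -0.0, 2.676]
wrist_force: [-0.3, 0.5, -1.2]
finger_gap: 12.1
finger_force: 25.0
```

Emit:
step_arm --series '[0,0,-0.5,0,1,0,0,0,0,1]'

```text
clock: 17.92
eef_pos: [477.0, 330.5, 126.3]
eef_rot: [3.142, 0.0, 2.676]
wrist_force: [-0.1, 0.4, -0.4]
finger_gap: 11.5
finger_force: 25.0
```

Emit:
step_arm --series '[0,0,-0.4,0,1,0,0,0,0,1]'

```text
clock: 18.18
eef_pos: [477.1, 330.5, 126.3]
eef_rot: [3.141, 0.0, 2.676]
wrist_force: [-0.9, -1.5, 5.6]
finger_gap: 11.5
finger_force: 25.0
```

Contact at 5.6 N. Release and rise.

Emit:
step_arm --series '[0,0,0,0,0.9,0,0,0,0,0.7,0,0,0,0,0.4,0,0,0,0,0.1,0,0,0,0,0,0,0,0,0,0,0,0,0,0,0,0,0,8,0,0,0,0,20,0,0,0,0,35,0,0,0,0,40,0,0,0,0,30,0,0,-20,-30,0,0,0,-20,-40,0,0,0,-20,-40,0,0,0,-20,-40,0,0,0,0,0,0,0,0,0,0,0,0,0]'

```text
clock: 20.42
eef_pos: [397.3, 180.8, 259.5]
eef_rot: [3.141, 0.001, 2.675]
wrist_force: [0.1, -0.4, 0.1]
finger_gap: 93.9
finger_force: 0.0
```

```bash
python3 - <<'E'
from h import *
p,d,i=cam("scene");q,e,j=cam("side")
cv2.imwrite("pics/c5.png",np.hstack([p[100:400,100:500],q[100:400,130:530]]))
for p,d,i in((p,d,i),(q,e,j)):
    w=pts(d,i);h=cv2.cvtColor(p,cv2.COLOR_BGR2HSV)
    for n,c0,lo,hi in(("basket",(477,331),3,20),("cap",(431,-320),100,125)):
        b=(h[...,0]>=lo)&(h[...,0]<=hi)&(h[...,1]>150)&(np.hypot(w[...,0]-c0[0],w[...,1]-c0[1])<90)&(w[...,2]>10)&(w[...,2]<200)
        c=w[b];print(n,len(c),np.percentile(c,[1,99],axis=0).round().tolist())
E
```

```text
basket 1012 [[434.0, 290.0, 10.0], [521.0, 375.0, 130.0]]
cap 812 [[374.0, -368.0, 11.0], [497.0, -250.0, 68.0]]
basket 581 [[437.0, 280.0, 13.0], [520.0, 376.0, 128.0]]
cap 1412 [[372.0, -389.0, 12.0], [498.0, -263.0, 64.0]]
```

View pics/c5.png

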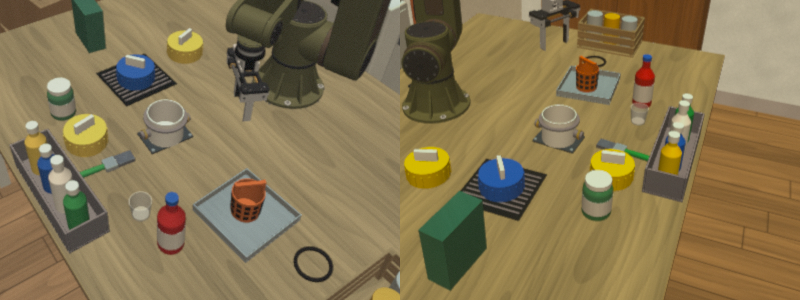

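The basket stands upright in the tray at (247,200), the cap lies rim down on the mat at (137,72), and nothing else has moved.

```bash
python3 -c "
from cell import manip
print(manip.sign_off())"
```

```text
the job is handed in; nothing more can be done
None
```

The job is done and handed in: the blue cap rests rim down on the mat, the basket stands upright in the steel tray, and nothing else appears to have moved; it took about 20.5 s.

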